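# Rebuild the column of stacking cases on the organiser's tray

### The arm

A 6-joint arm with a two-finger parallel gripper is mounted at the origin on a cart in front of the work surface, level with it; the furniture and walls round the work are solid. World frame = base frame: x ahead of the robot, y to its left, z up, the work surface at z = 0. Lengths are in mm, angles in degrees, forces in N, time in s.
With the tool pointing down it reaches from about 225 to 875 mm from the base axis. Payload 3.4 kg.
Tool frame: the origin (TCP) lies on the mounting face of the last link; the fingertips stand 173 mm ahead of it and the grasp point (between the pads) lies 155 mm ahead of it; z points along the fingers, y is the line along which they close (so a half turn about z gives the same grasp; the last joint's range is limited). The gripper opens to 85 mm and grips with 20 to 120 N. Pads are 22 mm wide; open, the fingers measure 114 mm over their backs; the gripper's body (76 mm by 85 mm) begins 54 mm behind the grasp point. The pads swing forward as they close: fully open they stand 13 mm farther back than shut.
Start: joints at [65.833, 15.808, 86.224, -0, 77.962, -6.933], TCP at [170.374, 549.197, 404.728] pointing down, gripper open.
Joint ranges: [-165.64, 165.64], [-43.16, 119.46], [12.63, 154.43], [-67.54, 247.53], [6.08, 155.33], [-154.97, 154.97]. Speed limits (degrees/s): [147.25, 147.25, 180, 180, 180, 180].

### API

Orientations are given as a 3x3 rotation matrix whose columns are the frame's x, y, z axes.
In Python, from plant import bot, cams, readout, job gives the robot as it stands (bot), with the cameras (cams), the readings (readout) and the job (job).
- The arm moves only by the shell command python3 jog.py 'ROWS' [FORCE]. ROWS is a JSON list of rows, 1 to 5 of them, each of 5 numbers: dx, dy, dz in mm, then a turn about the tool's z in degrees, then the finger opening in mm; each row shifts and turns the commanded pose from where the row before left it, along the tool's axes as they then stand; what a row does not reach is not made up. A row lasts 1/12 s, in which the tool goes at most 41.7 mm and 7.16 degrees, less where a joint would pass 70% of its speed; a pose out of reach is approached as far as the arm can. The fingers move at their own pace and stop on an object; FORCE is the grip in N (left out, the last holds). Time passes only in rows, so rows that do not move let the fingers close. It prints the time, the measured TCP pose, the force, the opening and the grip force at its end. Input that does not fit is refused with a message, and nothing moves.
- readout.get_obs(): the state, without advancing time (a new reading comes with each control period).
- cams.snapshot(name): name is "scene" or "side" or "wrist"; returns the picture (480x640x3 uint8, red, green, blue); there is no depth.
- cams.camera_info(name): a dict with "mtx" (3x3 intrinsics, pixels), "R" (3x3) and "t" (3): a world point X has camera coordinates R X + t; the wrist camera has in their place "tool_from_camera" (4x4, takes a point from camera to tool coordinates, whose origin is the TCP and whose axes are the flange's). Camera axes: x right, y down, z forward; pixel columns grow to the right and rows downward; lengths in mm; the calibration is good to about 2 mm. A picture is of the moment at which its call begins: read the wrist's pose just before it. camera_info takes no time and is no camera call.
- job.close_job(): hands the job in; it is judged then, once.
The state is a dict: "time_s": time; "joints": joint angles; "joint_vel": joint speeds; "joint_efforts": joint torques, N m; "tool_pos": TCP position; "eef_rot": TCP orientation; "ft_force": force on the tool from outside, world axes, zero at the start; "ft_torque": the same for the moment, N m; "opening": finger opening in mm; "gripper_force": force on a finger pad.
Only numpy, scipy, OpenCV 4.12 (cv2) and the standard library are available. Lean on these libraries where they do the work, as an engineer would, in place of code of your own. Each camera call takes 0.05 s, during which the arm holds its last target. There are 200 camera calls.

### The job

Draw the organiser's tray out as far as it goes by its wooden pull tab, with the dark green case riding on it. Stack the yellow case squarely on the green one and then the shallow red case on the yellow one, lowering each (never dropping it) until its foot sits down inside the rim below. Then slide the tray fully home with the whole column standing on it, leaving the mug, stapler and sticky notes where they are.

Things in the scene. Friction and masses are not known exactly. Their poses are not given: they have to be found in the camera images.
- tray (a joint): Slide of the organiser's tray, m: 0 = fully home, grows as it is drawn out, 0.18 = stop, fully out. It stays where it is left; about 2 N of friction. It starts home.
- tray_pull (a point): Top centre of the tray's upright wooden pull tab: 28 mm wide (y), 10 mm thick (x), 34 mm tall, at the tray's front edge; pinch it from above across its 28 mm. Its x axis points level into the organiser: the tray is drawn out along -x of this frame and pushed home along +x.
- organiser: Light wooden open-fronted housing fixed to the desk, 104 mm wide, 160 mm deep, 176 mm high; origin at desk height in the middle of its front face, x axis into it. The opening is 92 mm wide, its ceiling 170 mm above the desk. The pull tab stands 65 mm in front of the front face when the tray is home. A tall vase and a round speaker stand to its left along the back.
- tray_nest (a point): Centre of the seat on the dark tray's floor where the green case stands, 16 mm above the desk, 121 mm behind the pull tab; same axes as the pull tab. With the tray fully out it lies 124 mm in front of the housing's front face. A 5 mm rim like those of the lids encloses it.
- deep_case: Closed stacking case, 96 (its x) x 58 mm (its y), origin at the centre of its underside. Foot 6 mm high, 82 x 44 mm below, 85 x 47 mm above; grey latch at the -x end. Grip it across the 58 mm. Dark green, 0.26 kg: lid surface 50 mm above the origin. A rim 5 mm high on the lid, flared, encloses an 88 x 50 mm seat. Stands in the tray's seat, square to it.
- deep_case_lid (a point): Centre of the green case's lid surface inside the rim, 50 mm above its origin: where the yellow case's origin belongs.
- middle_case: Closed stacking case, 96 (its x) x 58 mm (its y), origin at the centre of its underside. Foot 6 mm high, 82 x 44 mm below, 85 x 47 mm above; grey latch at the -x end. Grip it across the 58 mm. Yellow, 0.2 kg: lid surface 42 mm above the origin. A rim 5 mm high on the lid, flared, encloses an 88 x 50 mm seat. Starts on the open desk.
- middle_case_lid (a point): Centre of the yellow case's lid surface inside the rim, 42 mm above its origin: where the red case's origin belongs.
- top_case: Closed stacking case, 96 (its x) x 58 mm (its y), origin at the centre of its underside. Foot 6 mm high, 82 x 44 mm below, 85 x 47 mm above; grey latch at the -x end. Grip it across the 58 mm. Terracotta red, the shallowest: 34 mm high, with a plain flat lid without a rim. Starts on the open desk. 0.15 kg.
- mug_2: Speckled cream mug, 84 mm across without its handle, 95 mm high, on a cork coaster; loose, leave it alone. Origin under the middle of mug and handle together.
- stapler_2: Green stapler, 140 x 38 x 39 mm; loose, leave it alone. Origin under its centre.
- notes: Yellow block of sticky notes, 76 x 76 x 13 mm; loose, leave it alone. Origin under its centre.

How it is judged:
By the outcome, as a careful person would: the job done as asked, in the order asked, and still so for the second after the job is handed in, with the robot touching nothing.
It also fails if it takes over 69 s, if anything falls off the work surface, if the arm or the gripper's body presses on something with over 40 N, if the wrist force passes 120 N, or if a joint passes its speed limit or range.

## Working session

There is one attempt and no reset: what is moved stays moved. The work goes in short steps, Python scripts to look and compute and a shell command to move; the robot and the scene stay as the last step left them, time stands still between calls to the robot, and variables do not carry over. Pictures are saved under pics/ and viewed, at most 10 in all, crops included, and the job is handed in when it is done.

```bash
ls; mkdir -p pics; python3 - <<'E'
from plant import bot, cams, readout, job
import cv2,numpy as np
np.set_printoptions(precision=3,suppress=True)
o=readout.get_obs();print(o['time_s'],o['tool_pos'],o['eef_rot'],o['opening'])
ims=[]
for n in ['scene','side','wrist']:
    im=cams.snapshot(n);cv2.imwrite(f'pics/{n}0.png',im[:,:,::-1])
    c=cams.camera_info(n);print(n,c)
E
```

```text
jog.py
pics
plant.py
0.0 [170.267 548.993 403.848] [[-0.955  0.296 -0.001]
 [ 0.296  0.955 -0.002]
 [ 0.    -0.002 -1.   ]] 85.37988133706313
scene {'mtx': array([[553.108,   0.   , 318.877],
       [  0.   , 553.108, 245.089],
       [  0.   ,   0.   ,   1.   ]]), 'R': array([[ 0.881, -0.472, -0.015],
       [-0.241, -0.421, -0.874],
       [ 0.406,  0.774, -0.485]]), 't': array([-494.951,  186.714, 1283.638])}
side {'mtx': array([[469.488,   0.   , 316.625],
       [  0.   , 469.488, 245.709],
       [  0.   ,   0.   ,   1.   ]]), 'R': array([[-0.997, -0.075, -0.006],
       [-0.033,  0.507, -0.861],
       [ 0.067, -0.859, -0.508]]), 't': array([ 564.653,  103.052, 1055.357])}
wrist {'mtx': array([[391.66 ,   0.   , 317.586],
       [  0.   , 391.66 , 234.945],
       [  0.   ,   0.   ,   1.   ]]), 'tool_from_camera': array([[-0.001, -0.95 , -0.312, 79.223],
       [ 1.   , -0.001, -0.   ,  1.158],
       [ 0.   , -0.312,  0.95 , 30.34 ],
       [ 0.   ,  0.   ,  0.   ,  1.   ]])}
```

View pics/scene0.png

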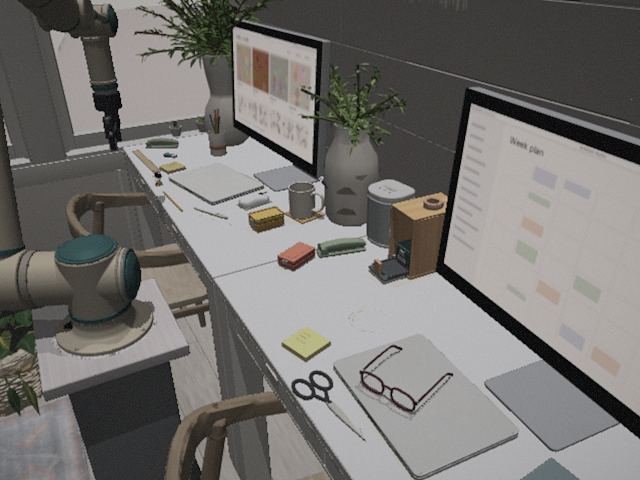

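View pics/side0.png

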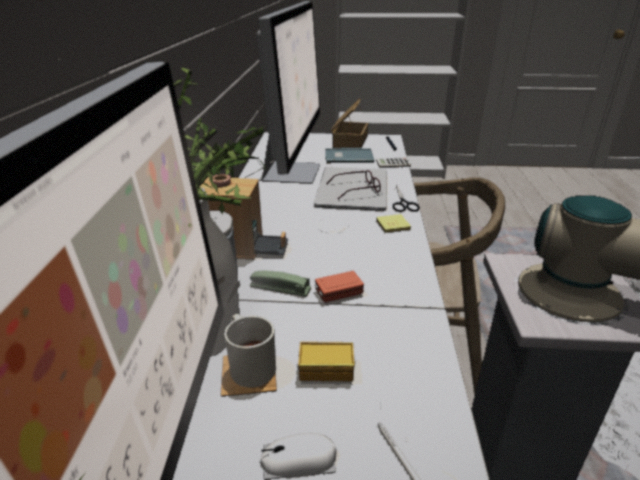

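The scene view shows the yellow case near (266,219), the red one near (296,255) and the tab near (378,267). In the side view they are near (326,360), (339,286) and (283,237). I'll triangulate these roughly first.

```bash
cat > h.py <<'E'
from plant import bot, cams, readout, job
import cv2,numpy as np
np.set_printoptions(precision=2,suppress=True)
def P(n,o=None):
    c=cams.camera_info(n)
    if n!='wrist': return c['mtx']@np.c_[c['R'],c['t']]
    T=np.eye(4);T[:3,:3]=o['eef_rot'];T[:3,3]=o['tool_pos']
    return c['mtx']@np.linalg.inv(T@c['tool_from_camera'])[:3]
def tri(Ps,uvs):
    A=[]
    for p,(u,v) in zip(Ps,uvs):
        for r in (u*p[2]-p[0],v*p[2]-p[1]): A.append(r/np.linalg.norm(r[:3]))
    A=np.array(A);x=np.linalg.lstsq(A[:,:3],-A[:,3],rcond=None)[0]
    return x,A[:,:3]@x+A[:,3]
def onz(p,uv,z):
    u,v=uv;A=np.array([u*p[2]-p[0],v*p[2]-p[1]])
    return np.linalg.solve(A[:,:2],-A[:,3]-A[:,2]*z)
def proj(p,X):
    q=p@np.r_[X,1];return q[:2]/q[2]
def shot(n,f):
    o=readout.get_obs();im=cams.snapshot(n);cv2.imwrite('pics/'+f,im[:,:,::-1])
    np.savez('pics/'+f+'.npz',P=P(n,o),pos=o['tool_pos'],R=o['eef_rot']);return im
E
python3 - <<'E'
from h import *
S,D=P('scene'),P('side')
for n,a,b in [('yel',(266,216),(327,355)),('red',(296,252),(339,281)),('tab',(378,263),(283,234)),('orgtop front left?',(391,206),(260,180)),('mug',(302,187),(250,330)),('stap',(342,245),(280,280)),('notes',(306,344),(394,223)),('vase',(350,160),(215,230))]:
    print(n,*tri([S,D],[a,b]))
a=cv2.imread('pics/scene0.png')[195:285,240:440];b=cv2.imread('pics/side0.png')[215:385,220:370]
cv2.imwrite('pics/cs.png',cv2.resize(a,None,fx=4,fy=4,interpolation=2));cv2.imwrite('pics/cd.png',cv2.resize(b,None,fx=3.5,fy=3.5,interpolation=2))
E
```

```text
yel [526.75 277.03  36.98] [ 0.03 -0.01  0.03  0.01]
red [512.98  39.43  32.05] [-0.43  0.2  -0.43 -0.21]
tab [ 661.48 -138.71   46.32] [-0.81  0.61 -0.82 -0.59]
orgtop front left? [ 705.5  -125.47  195.21] [-3.39  3.47 -3.5  -3.33]
mug [658.35 290.76  99.3 ] [ 0.7  -0.46  0.71  0.46]
stap [648.78  27.08  21.21] [ 1.34 -0.88  1.35  0.87]
notes [ 370.22 -294.82    7.1 ] [ 1.57 -0.59  1.57  0.61]
vase [744.65 149.27 215.08] [ 2.22 -2.3   2.33  2.19]
```

View pics/cs.png

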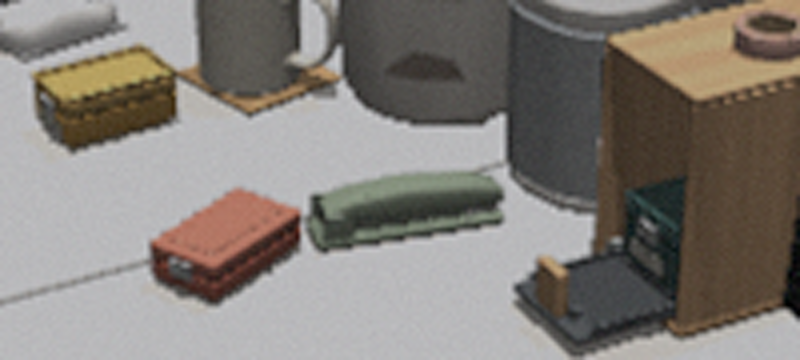

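The crop shows the yellow case, red case, stapler and the tab (at about (385,263) in the original image). The grey latches face the robot. I'll move the wrist camera over the cases.

```bash
python3 jog.py '[[-34, -18, 0, -1, 85], [-34, -18, 0, -1, 85], [-34, -18, 0, -1, 85], [-34, -18, 0, -1, 85], [-34, -18, 0, -1, 85]]' 
python3 jog.py '[[-34, -18, 0, -1, 85], [-34, -18, 0, -1, 85], [-34, -18, 0, -1, 85], [-34, -18, 0, -1, 85], [0, 0, 0, 0, 85]]'
python3 -c "
from h import *;shot('wrist','w1.png')"
python3 jog.py '[[-20, -35, 0, -1, 85], [-20, -35, 0, -1, 85], [-20, -35, 0, -1, 85], [-20, -35, 0, -1, 85], [0, 0, 0, 0, 85]]'
python3 -c "
from h import *;shot('wrist','w2.png')"
python3 jog.py '[[0, -40, 0, 0, 85], [0, -40, 0, 0, 85], [0, -40, 0, 0, 85], [0, -40, 0, 0, 85], [0, 0, 0, 0, 85]]'
python3 -c "
from h import *
shot('wrist','w3.png')
a=[cv2.resize(cv2.imread(f'pics/w{i}.png'),(400,300)) for i in (1,2,3)]
cv2.imwrite('pics/m1.png',np.vstack([np.hstack(a[:2]),np.hstack([a[2],a[2]*0])]))"
```

```text
time_s: 0.57
tool_pos: [311.4, 416.3, 404.5]
eef_rot: [[-0.978, 0.21, -0.0], [0.21, 0.978, -0.0], [0.0, -0.0, -1.0]]
ft_force: [0.8, 1.1, -0.7]
opening: 84.7
gripper_force: 0.0
time_s: 0.98
tool_pos: [435.8, 318.0, 404.3]
eef_rot: [[-0.989, 0.149, 0.004], [0.149, 0.989, -0.003], [-0.004, -0.002, -1.0]]
ft_force: [-0.7, -0.4, -0.2]
opening: 84.8
gripper_force: 0.0
time_s: 1.45
tool_pos: [495.8, 168.9, 404.5]
eef_rot: [[-0.997, 0.078, 0.002], [0.078, 0.997, -0.004], [-0.002, -0.004, -1.0]]
ft_force: [-1.0, 0.8, 0.7]
opening: 85.2
gripper_force: 0.0
time_s: 1.92
tool_pos: [481.2, 10.2, 404.6]
eef_rot: [[-0.997, 0.078, -0.001], [0.078, 0.997, -0.003], [0.001, -0.003, -1.0]]
ft_force: [-0.6, 0.1, 0.4]
opening: 84.8
gripper_force: 0.0
```

View pics/m1.png

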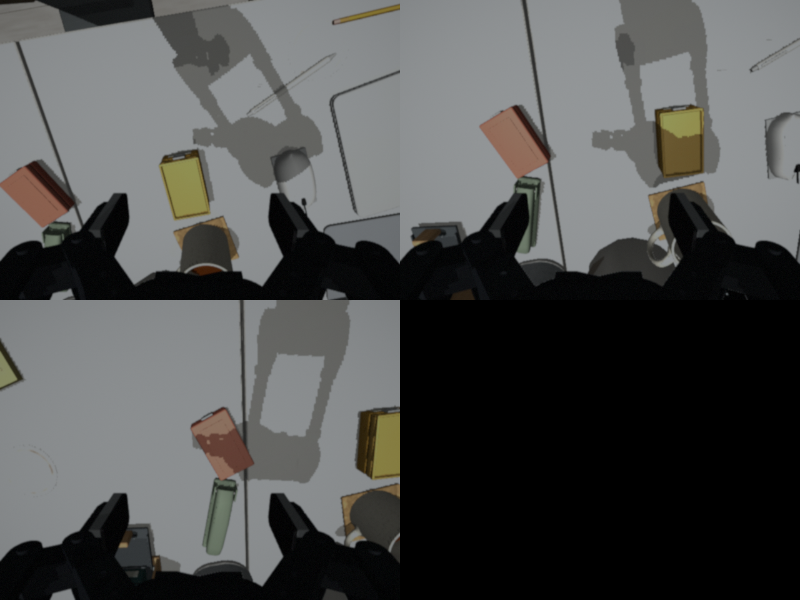

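The montage holds the wrist views. The yellow case's far end is near the mug's coaster, the red case is yawed relative to yellow, and the tab is at the lower left. I'll enlarge the cases.

```bash
python3 -c "
from h import *
L=[('w1',220,235),('w2',370,165),('w2',105,165),('w3',275,168)]
a=[cv2.resize(np.clip(cv2.imread(f'pics/{f}.png')[y:y+120,x:x+160]*1.3,0,255).astype('uint8'),None,fx=2.5,fy=2.5,interpolation=2) for f,x,y in L]
cv2.imwrite('pics/m2.png',np.vstack([np.hstack(a[:2]),np.hstack(a[2:])]))"
```

```text
(no output)
```

View pics/m2.png

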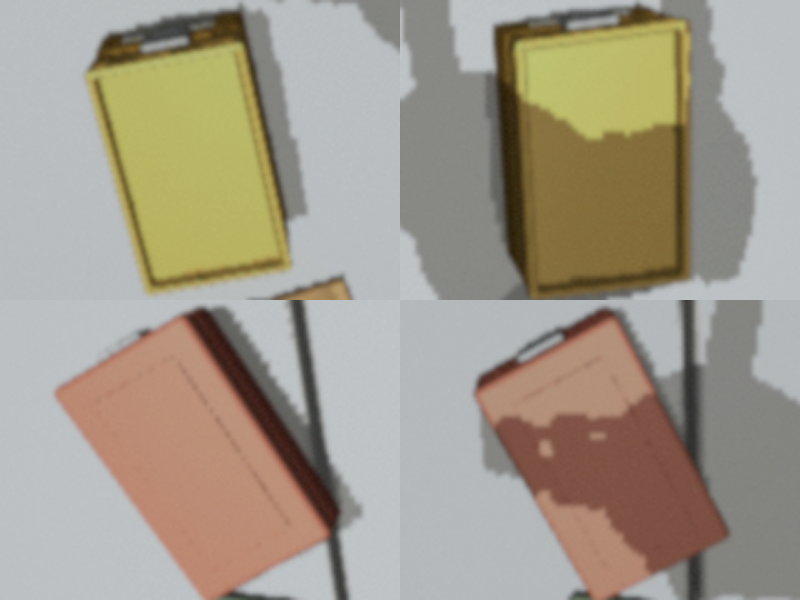

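```bash
python3 - <<'E'
from h import *
W={k:np.load(f'pics/{k}.png.npz')['P'] for k in('w1','w2','w3')}
def go(n,a,oa,ca,b,ob,cb):
    X=[]
    for p,q in zip(ca,cb):
        x,r=tri([W[a],W[b]],[np.array(oa)+np.array(p)/2.5,np.array(ob)+np.array(q)/2.5]);X.append(x);print(n,x,abs(r).max())
    X=np.array(X);TL,TR,BR,BL=X
    ax=(BL+BR-TL-TR)/2;ay=(TL+BL-TR-BR)/2
    print(n,'centre',X.mean(0),'len',np.linalg.norm(ax),np.linalg.norm(ay),'yaw',np.degrees([np.arctan2(ax[1],ax[0]),np.arctan2(-ay[0],ay[1])]))
go('yel','w1',(220,235),[(88,73),(245,40),(291,266),(150,294)],'w2',(370,165),[(115,42),(289,21),(289,277),(131,296)])
go('red','w2',(105,165),[(55,93),(187,16),(331,235),(208,300)],'w3',(275,168),[(76,92),(216,20),(330,235),(196,300)])
E
```

```text
yel [485.3  253.08  44.32] 0.37392473881988053
yel [482.32 311.61  42.99] 0.2778368234892241
yel [575.87 315.39  46.55] 0.05091367379526446
yel [580.3  258.69  45.42] 0.5515035222875895
yel centre [530.94 284.69  44.82] len 94.4233394460177 57.73353368986845 yaw [   2.85 -176.32]
red [485.02  -1.48  33.5 ] 0.28146296247189184
red [462.69  49.79  31.3 ] 0.5504667656476272
red [547.39  88.73  32.47] 0.03572313380590231
red [570.89  37.27  31.34] 0.002822556892851935
red centre [516.5   43.58  32.15] len 93.71548199154732 56.24394936772311 yaw [  24.49 -155.96]
```

```bash
python3 jog.py '[[-24, -24, 0, -1, 85], [-24, -24, 0, -1, 85], [-24, -24, 0, -1, 85], [-24, -24, 0, -1, 85], [0, 0, 0, 0, 85]]'
python3 -c "
from h import *;shot('wrist','w4.png')"
python3 jog.py '[[0, -38, 0, 0, 85], [0, -38, 0, 0, 85], [0, 0, 0, 0, 85]]'
python3 -c "
from h import *
shot('wrist','w5.png')
a=[cv2.imread(f'pics/w{i}.png')[150:450,120:520] for i in (4,5)]
cv2.imwrite('pics/m3.png',cv2.convertScaleAbs(np.hstack([cv2.resize(x[:,100 if i else 0:300 if i else 200],None,fx=2,fy=2,interpolation=2) for i,x in enumerate(a)]),alpha=1.5))
cv2.imwrite('pics/m4.png',np.hstack([cv2.resize(cv2.imread(f'pics/w{i}.png'),(400,300)) for i in (4,5)]))"
```

```text
time_s: 2.38
tool_pos: [577.6, -87.8, 403.9]
eef_rot: [[-1.0, 0.004, 0.004], [0.004, 1.0, -0.002], [-0.004, -0.001, -1.0]]
ft_force: [1.2, 0.7, -0.0]
opening: 85.0
gripper_force: 0.0
time_s: 2.68
tool_pos: [573.4, -164.8, 404.3]
eef_rot: [[-1.0, 0.005, -0.001], [0.005, 1.0, -0.003], [0.001, -0.003, -1.0]]
ft_force: [0.4, 0.0, -0.2]
opening: 85.2
gripper_force: 0.0
```

View pics/m4.png

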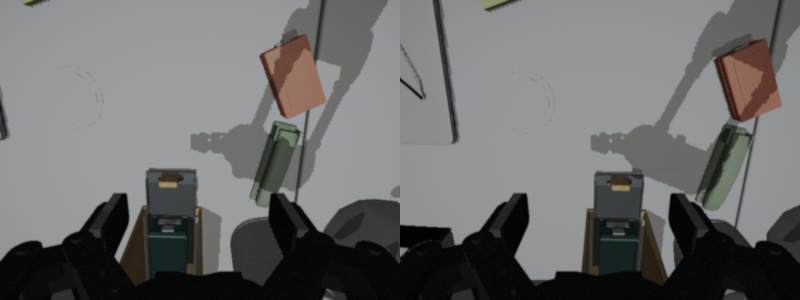

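The tray is nearly square to the image. The tab is at about (270,290) in w4 and (352,295) in w5. I'll enlarge it.

```bash
python3 -c "
from h import *
cv2.imwrite('pics/m5.png',cv2.convertScaleAbs(np.hstack([cv2.resize(cv2.imread(f'pics/w{i}.png')[262:412,x:x+100],None,fx=4,fy=4,interpolation=2) for i,x in ((4,225),(5,300))]),alpha=1.6))"
```

```text
(no output)
```

View pics/m5.png

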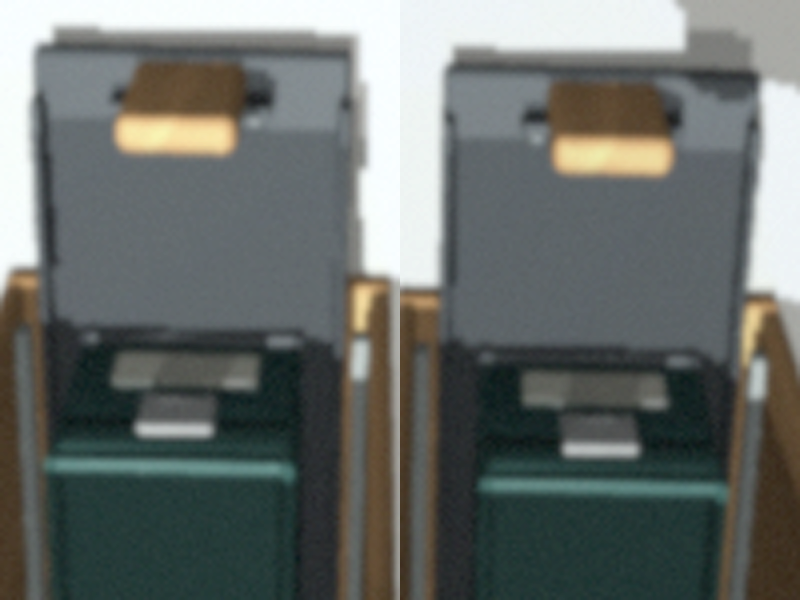

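```bash
python3 - <<'E'
from h import *
A,B=[np.load(f'pics/{k}.png.npz')['P'] for k in('w4','w5')]
L=dict(tabFL=((117,114),(151,135)),tabFR=((238,120),(271,139)),tabBL=((117,152),(156,174)),tabBR=((236,156),(271,177)),trayL=((38,48),(47,68)),trayR=((352,50),(355,74)),greenL=((48,465),(80,486)),greenR=((293,468),(327,491)))
X={}
for k,(a,b) in L.items():
    X[k],r=tri([A,B],[np.array((225,262))+np.array(a)/4,np.array((300,262))+np.array(b)/4]);print(k,X[k],abs(r).max())
for p in('tabF','tabB','tray','green'):
    d=X[p+'R']-X[p+'L'];print(p,(X[p+'R']+X[p+'L'])/2,np.linalg.norm(d),'yaw',np.degrees(np.arctan2(-d[0],d[1])))
E
```

```text
tabFL [ 662.45 -146.91   44.15] 0.009473394978272154
tabFR [ 664.01 -118.84   43.87] 0.22755343837820874
tabBL [ 668.36 -146.05   51.85] 0.09458537843386239
tabBR [ 671.13 -119.15   48.59] 0.006900533598582115
trayL [ 660.15 -171.72   11.6 ] 0.03374323996467865
trayR [664.05 -92.81   6.26] 0.528268764800714
greenL [ 741.77 -163.9    67.6 ] 0.0997002159828071
greenR [ 740.87 -106.35   70.39] 0.3088988426314927
tabF [ 663.23 -132.87   44.01] 28.112000622799908 yaw -3.1816050913395943
tabB [ 669.74 -132.6    50.22] 27.23596160325384 yaw -5.880751372345395
tray [ 662.1  -132.27    8.93] 79.19029717147725 yaw -2.829818822310581
green [ 741.32 -135.12   68.99] 57.619732293016035 yaw 0.9028372441281325
```

```bash
python3 jog.py '[[0, 0, 0, 2, 85], [-31, 12, 0, 0, 85], [-31, 12, 0, 0, 85], [-30, 12, 0, 0, 85], [0, 0, 0, 0, 85]]'
python3 jog.py '[[0, 0, 38, 0, 85], [0, 0, 38, 0, 85], [0, 0, 38, 0, 85], [0, 0, 38, 0, 85], [0, 0, 0, 0, 85]]'
```

```text
time_s: 3.15
tool_pos: [670.5, -124.8, 403.7]
eef_rot: [[-0.999, 0.034, 0.004], [0.034, 0.999, 0.004], [-0.003, 0.004, -1.0]]
ft_force: [0.8, -0.3, 0.2]
opening: 84.8
gripper_force: 0.0
time_s: 3.57
tool_pos: [662.6, -126.2, 244.6]
eef_rot: [[-0.999, 0.037, -0.017], [0.037, 0.999, 0.006], [0.017, 0.006, -1.0]]
ft_force: [-2.0, 0.6, -1.0]
opening: 84.5
gripper_force: 0.0
```

```bash
python3 jog.py '[[0, -6, 0, 0, 85], [0, 0, 0, 0, 85]]'; python3 jog.py '[[0, 0, 23, 0, 85], [0, 0, 22, 0, 85], [0, 0, 0, 0, 85], [0, 0, 0, 0, 85]]'; python3 -c "
from h import *
shot('wrist','w6.png')
p=np.load('pics/w6.png.npz')
print(p['pos'],p['R'])
p=p['P']
for k in [(662.8,-147,48),(662.8,-119,48),(671,-147,48),(671,-119,48)]:print(proj(p,k))
"
```

```text
time_s: 3.73
tool_pos: [667.0, -135.9, 254.9]
eef_rot: [[-0.999, 0.038, 0.003], [0.038, 0.999, -0.001], [-0.003, -0.001, -1.0]]
ft_force: [-0.4, -0.9, 0.4]
opening: 85.4
gripper_force: 0.0
time_s: 4.07
tool_pos: [666.7, -136.3, 209.7]
eef_rot: [[-0.999, 0.039, 0.002], [0.039, 0.999, -0.0], [-0.002, -0.0, -1.0]]
ft_force: [0.3, -0.8, 0.6]
opening: 85.1
gripper_force: 0.0
[ 666.73 -136.28  209.74] [[-1.    0.04  0.  ]
 [ 0.04  1.   -0.  ]
 [-0.   -0.   -1.  ]]
[286.89 315.09]
[360.89 312.48]
[288.26 333.92]
[361.01 331.4 ]
```

```bash
python3 jog.py '[[0, 3.5, 11, 0, 85], [0, 0, 0, 0, 85], [0, 0, 0, 0, 20], [0, 0, 0, 0, 20], [0, 0, 0, 0, 20]]' 40;python3 jog.py '[[0, 0, 0, 0, 20], [0, 0, 0, 0, 20], [0, 0, 0, 0, 20], [0, 0, 0, 0, 20]]'
```

```text
time_s: 4.53
tool_pos: [666.5, -132.8, 197.2]
eef_rot: [[-0.999, 0.039, 0.001], [0.039, 0.999, -0.0], [-0.001, -0.0, -1.0]]
ft_force: [0.9, 0.5, 0.7]
opening: 50.9
gripper_force: 0.0
time_s: 4.87
tool_pos: [666.4, -133.6, 197.2]
eef_rot: [[-0.999, 0.039, 0.0], [0.039, 0.999, -0.002], [-0.001, -0.002, -1.0]]
ft_force: [-1.5, -3.4, 2.7]
opening: 27.3
gripper_force: 40.6
```

```bash
python3 jog.py '[[6, 0, 0, 0, 20], [12, 0, 0, 0, 20], [15, 0, 0, 0, 20], [15, 0, 0, 0, 20], [15, 0, 0, 0, 20]]';python3 jog.py '[[15, 0, 0, 0, 20], [15, 0, 0, 0, 20], [15, 0, 0, 0, 20], [15, 0, 0, 0, 20], [15, 0, 0, 0, 20]]';python3 jog.py '[[15, 0, 0, 0, 20], [12, 0, 0, 0, 20], [8, 0, 0, 0, 20], [4, 0, 0, 0, 20], [0, 0, 0, 0, 20]]'
```

```text
time_s: 5.28
tool_pos: [603.7, -131.5, 197.2]
eef_rot: [[-0.999, 0.038, 0.004], [0.038, 0.999, -0.003], [-0.004, -0.003, -1.0]]
ft_force: [2.4, -5.8, 0.9]
opening: 27.3
gripper_force: 40.4
time_s: 5.7
tool_pos: [528.9, -129.1, 197.2]
eef_rot: [[-0.999, 0.038, 0.005], [0.038, 0.999, -0.004], [-0.005, -0.004, -1.0]]
ft_force: [1.2, -9.1, -2.0]
opening: 27.3
gripper_force: 40.3
time_s: 6.12
tool_pos: [489.0, -127.8, 197.2]
eef_rot: [[-0.999, 0.038, 0.002], [0.038, 0.999, -0.005], [-0.002, -0.005, -1.0]]
ft_force: [-2.0, -11.9, 0.1]
opening: 27.3
gripper_force: 40.5
```

```bash
python3 jog.py '[[3, -1, 0, 0, 20], [3, 0, 0, 0, 20], [2, 0, 0, 0, 20], [0, 0, 0, 0, 20], [0, 0, 0, 0, 20]]'
```

```text
time_s: 6.53
tool_pos: [484.7, -128.0, 197.3]
eef_rot: [[-0.999, 0.04, 0.011], [0.04, 0.999, -0.004], [-0.011, -0.003, -1.0]]
ft_force: [9.1, -5.0, -6.3]
opening: 27.2
gripper_force: 40.6
```

```bash
python3 jog.py '[[-3, 0, 0, 0, 20], [0, 0, 0, 0, 85], [0, 0, 0, 0, 85], [0, 0, 0, 0, 85], [0, 0, -20, 0, 85]]'; python3 jog.py '[[0, 0, -38, 0, 85], [0, 0, -38, 0, 85], [0, 0, -38, 0, 85], [0, 0, -38, 0, 85], [0, 0, -30, 0, 85]]';python3 jog.py '[[-25, 0, 0, 0, 85], [0, 0, 0, 0, 85], [0, 0, 0, 0, 85]]'
python3 -c "
from h import *
shot('wrist','w7.png')"
python3 jog.py '[[-5, 35, 0, 0, 85], [-5, 35, 0, 0, 85], [0, 0, 0, 0, 85], [0, 0, 0, 0, 85]]'
python3 -c "
from h import *
shot('wrist','w8.png')
a=[]
for i in (7,8):
    im=cv2.imread(f'pics/w{i}.png');p=np.load(f'pics/w{i}.png.npz')['P'];c=proj(p,(590,-131,55)).astype(int);print(c)
    x,y=max(c[0]-65,0),max(c[1]-98,0);print(x,y)
    a.append(cv2.convertScaleAbs(cv2.resize(im[y:y+196,x:x+130],(390,588),interpolation=2),alpha=1.6))
cv2.imwrite('pics/m6.png',np.hstack(a))"
```

```text
time_s: 6.95
tool_pos: [482.4, -125.6, 213.9]
eef_rot: [[-0.999, 0.039, -0.008], [0.039, 0.999, 0.004], [0.008, 0.004, -1.0]]
ft_force: [-0.4, -0.9, 0.0]
opening: 74.2
gripper_force: 0.0
time_s: 7.37
tool_pos: [483.9, -126.1, 401.6]
eef_rot: [[-0.999, 0.039, 0.002], [0.039, 0.999, 0.0], [-0.002, 0.0, -1.0]]
ft_force: [0.5, -0.1, 0.1]
opening: 85.2
gripper_force: 0.0
time_s: 7.62
tool_pos: [509.5, -127.3, 398.6]
eef_rot: [[-0.999, 0.038, 0.0], [0.038, 0.999, 0.001], [0.0, 0.001, -1.0]]
ft_force: [-0.4, -0.2, 0.1]
opening: 85.4
gripper_force: 0.0
time_s: 8.0
tool_pos: [521.2, -56.6, 397.5]
eef_rot: [[-0.999, 0.036, -0.003], [0.036, 0.999, 0.001], [0.003, 0.001, -1.0]]
ft_force: [0.1, -0.5, 0.8]
opening: 84.9
gripper_force: 0.0
[315 295]
250 197
[234 288]
169 190
```

View pics/m6.png

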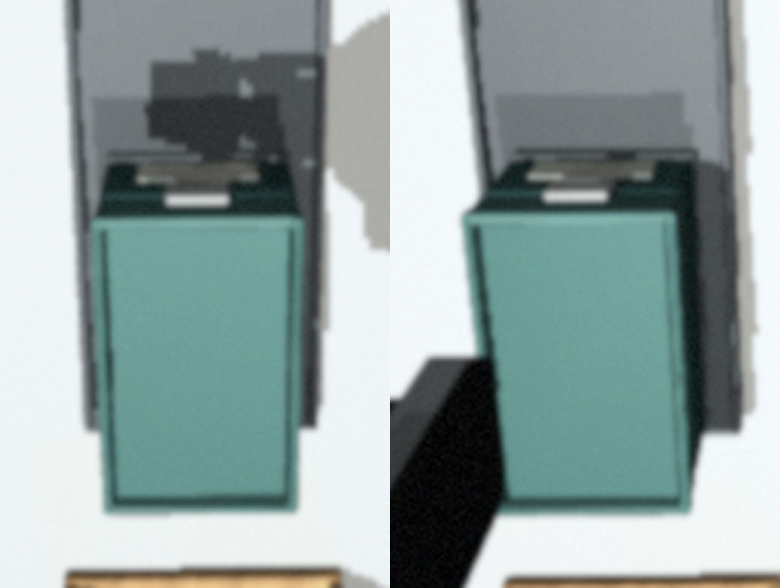

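The green lid's rim corners are clear in both views, with the case seated squarely on the tray and the tray extended.

```bash
python3 - <<'E'
from h import *
A,B=[np.load(f'pics/{k}.png.npz')['P'] for k in('w7','w8')]
X=[]
for a,b in zip([(95,219),(304,219),(296,511),(106,512)],[(74,214),(285,212),(298,510),(113,511)]):
    x,r=tri([A,B],[np.array((250,197))+np.array(a)/3,np.array((169,190))+np.array(b)/3]);X.append(x);print(x,abs(r).max())
TL,TR,BR,BL=X=np.array(X);ax=(BL+BR-TL-TR)/2;ay=(TR+BR-TL-BL)/2
print(X.mean(0),np.linalg.norm(ax),np.linalg.norm(ay),np.degrees([np.arctan2(ax[1],ax[0]),np.arctan2(-ay[0],ay[1])]))
R=readout.get_obs()['eef_rot'];print(R.T@(np.array([531,284.7,0])-readout.get_obs()['tool_pos']))
E
```

```text
[ 557.32 -157.66   71.09] 0.05381725998108777
[ 558.88 -100.41   71.96] 0.3773284578744551
[ 653.12 -104.01   72.22] 0.3831213513697094
[ 657.84 -161.77   63.23] 0.44043211620589773
[ 606.79 -130.96   69.63] 97.53141812574454 57.745805942705815 [-2.27  1.58]
[  1.96 342.35 397.72]
```

```bash
python3 jog.py '[[0, 0, 0, -5.3, 85], [-3.2, 37.8, 0, 0, 85], [-3.2, 37.8, 0, 0, 85], [-3.2, 37.8, 0, 0, 85], [-3.2, 37.8, 0, 0, 85]]'; python3 jog.py '[[-3.2, 37.8, 0, 0, 85], [-3.2, 37.8, 0, 0, 85], [-3.2, 37.8, 0, 0, 85], [-3.2, 37.8, 0, 0, 85], [-3.2, 37.8, 0, 0, 85]]';python3 jog.py '[[0, 0, 35, 0, 85], [0, 0, 35, 0, 85], [0, 0, 35, 0, 85], [0, 0, 35, 0, 85], [0, 0, 0, 0, 85]]';python3 jog.py '[[0, 0, 0, 0, 85], [0, 0, 0, 0, 85]]'
cat > d.py <<'E'
from h import *
import sys
x,y,z,yaw=map(float,sys.argv[1:])
o=readout.get_obs();R=o['eef_rot'];print(o['time_s'],'d',R.T@(np.array([x,y,z])-o['tool_pos']),'turn',np.degrees(np.arctan2(-R[1,0],-R[0,0]))-yaw)
E
python3 d.py 531 284.7 177 3.2
```

```text
time_s: 8.47
tool_pos: [526.4, 93.4, 398.1]
eef_rot: [[-0.999, -0.051, -0.001], [-0.051, 0.999, -0.001], [0.001, -0.0, -1.0]]
ft_force: [1.1, 0.3, -0.6]
opening: 84.9
gripper_force: 0.0
time_s: 8.88
tool_pos: [532.6, 283.5, 398.1]
eef_rot: [[-0.999, -0.052, -0.001], [-0.052, 0.999, -0.001], [0.001, -0.001, -1.0]]
ft_force: [1.2, -0.7, -0.4]
opening: 84.8
gripper_force: 0.0
time_s: 9.3
tool_pos: [529.9, 280.7, 251.4]
eef_rot: [[-0.999, -0.052, -0.014], [-0.052, 0.999, -0.006], [0.015, -0.005, -1.0]]
ft_force: [-1.5, -0.8, -0.1]
opening: 85.0
gripper_force: 0.0
time_s: 9.47
tool_pos: [533.8, 282.6, 260.1]
eef_rot: [[-0.999, -0.052, 0.002], [-0.052, 0.999, 0.001], [-0.002, 0.001, -1.0]]
ft_force: [0.1, -0.2, 0.2]
opening: 84.9
gripper_force: 0.0
9.4667 d [ 2.83  2.18 83.14] turn -0.19362973907961845
```

```bash
python3 jog.py '[[2.5, 2, 30, 0, 85], [0, 0, 30, 0, 85], [0, 0, 12, 0, 85], [0, 0, 0, 0, 85], [0, 0, 0, 0, 85]]';python3 d.py 531 284.7 177 3.2
```

```text
time_s: 9.88
tool_pos: [531.3, 285.1, 188.7]
eef_rot: [[-0.999, -0.053, 0.003], [-0.053, 0.999, 0.001], [-0.003, 0.001, -1.0]]
ft_force: [0.5, 0.6, 0.1]
opening: 84.9
gripper_force: 0.0
9.8833 d [ 0.33 -0.37 11.7 ] turn -0.15840155261427968
```

```bash
python3 jog.py '[[0, 0, 11.5, 0, 85], [0, 0, 0, 0, 85], [0, 0, 0, 0, 50], [0, 0, 0, 0, 50], [0, 0, 0, 0, 50]]' 40;python3 jog.py '[[0, 0, 0, 0, 50], [0, 0, 0, 0, 50], [0, 0, -10, 0, 50], [0, 0, -25, 0, 50], [0, 0, 0, 0, 50]]';
```

```text
time_s: 10.3
tool_pos: [530.5, 285.0, 176.2]
eef_rot: [[-0.999, -0.054, 0.002], [-0.054, 0.999, 0.0], [-0.002, 0.0, -1.0]]
ft_force: [-0.6, -0.3, -1.3]
opening: 57.3
gripper_force: 43.7
time_s: 10.72
tool_pos: [531.3, 285.7, 213.7]
eef_rot: [[-0.999, -0.053, 0.006], [-0.053, 0.999, 0.003], [-0.006, 0.002, -1.0]]
ft_force: [2.1, 0.3, -0.6]
opening: 57.5
gripper_force: 43.9
```

```bash
python3 jog.py '[[0, 0, -32, 0, 50], [0, 0, -35, 0, 50], [0, 0, -25, 0, 50], [0, 0, 0, 2.6, 50], [0, 0, 0, 2.6, 50]]';python3 jog.py '[[0, 0, 0, 0, 50], [0, 0, 0, 0, 50]]';python3 d.py 606.3 -131 300 -2
```

```text
time_s: 11.13
tool_pos: [530.4, 285.3, 304.3]
eef_rot: [[-0.999, 0.039, 0.004], [0.039, 0.999, 0.002], [-0.004, 0.002, -1.0]]
ft_force: [-0.9, 0.8, -2.9]
opening: 57.5
gripper_force: 44.3
time_s: 11.3
tool_pos: [529.7, 284.9, 301.7]
eef_rot: [[-0.999, 0.036, -0.001], [0.036, 0.999, -0.0], [0.001, -0.0, -1.0]]
ft_force: [-1.0, -0.6, -1.9]
opening: 57.7
gripper_force: 44.3
11.3 d [ -91.54 -412.87    1.67] turn -0.06771876618309136
```

```bash
python3 jog.py '[[-3, -12, 0, 0, 50], [-6, -27, 0, 0, 50], [-8, -36, 0, 0, 50], [-8, -36, 0, 0, 50], [-8, -36, 0, 0, 50]]';python3 jog.py '[[-8, -36, 0, 0, 50], [-8, -36, 0, 0, 50], [-8, -36, 0, 0, 50], [-8, -36, 0, 0, 50], [-8, -36, 0, 0, 50]]';python3 jog.py '[[-8, -36, 0, 0, 50], [-6, -27, 0, 0, 50], [-4, -20, 0, 0, 50], [-2, -10, 0, 0, 50], [0, 0, 0, 0, 50]]';python3 jog.py '[[0, 0, 0, 0, 50], [0, 0, 0, 0, 50], [0, 0, 0, 0, 50]]';python3 d.py 606.3 -131 242 -2
```

```text
time_s: 11.72
tool_pos: [557.5, 134.8, 301.5]
eef_rot: [[-0.999, 0.035, -0.001], [0.035, 0.999, -0.001], [0.001, -0.001, -1.0]]
ft_force: [0.7, 0.3, -1.6]
opening: 57.3
gripper_force: 44.1
time_s: 12.13
tool_pos: [590.5, -47.2, 301.6]
eef_rot: [[-0.999, 0.037, -0.001], [0.037, 0.999, -0.0], [0.001, -0.0, -1.0]]
ft_force: [-0.1, 0.6, -2.2]
opening: 57.3
gripper_force: 44.1
time_s: 12.55
tool_pos: [607.3, -140.9, 301.4]
eef_rot: [[-0.999, 0.04, -0.001], [0.04, 0.999, -0.001], [0.001, -0.001, -1.0]]
ft_force: [0.0, -0.2, -1.9]
opening: 57.6
gripper_force: 44.1
time_s: 12.8
tool_pos: [607.0, -136.7, 302.1]
eef_rot: [[-0.999, 0.036, -0.001], [0.036, 0.999, 0.001], [0.001, 0.001, -1.0]]
ft_force: [0.0, 0.5, -1.6]
opening: 57.5
gripper_force: 44.1
12.8 d [ 0.88  5.62 60.11] turn -0.037141540178882604
```

```bash
python3 jog.py '[[1, 5.5, 12, 0, 50], [0, 0, 20, 0, 50], [0, 0, 14, 0, 50], [0, 0, 0, 0, 50], [0, 0, 0, 0, 50]]';python3 jog.py '[[0, 0, 0, 0, 50], [0, 0, 0, 0, 50]]';python3 d.py 606.3 -131 242 -2
```

```text
time_s: 13.22
tool_pos: [606.3, -131.4, 255.7]
eef_rot: [[-0.999, 0.036, -0.002], [0.036, 0.999, 0.001], [0.002, 0.001, -1.0]]
ft_force: [0.2, -0.7, -2.6]
opening: 57.7
gripper_force: 44.1
time_s: 13.38
tool_pos: [607.1, -132.4, 257.5]
eef_rot: [[-0.999, 0.037, 0.002], [0.037, 0.999, -0.001], [-0.002, -0.001, -1.0]]
ft_force: [1.0, -0.7, -1.6]
opening: 57.6
gripper_force: 44.1
13.3833 d [ 0.92  1.36 15.49] turn -0.0953305125976458
```

```bash
python3 jog.py '[[1, 1.3, 5, 0, 50], [0, 0, 3, 0, 50], [0, 0, 0, 0, 50]]';python3 jog.py '[[0, 0, 2, 0, 50], [0, 0, 2, 0, 50], [0, 0, 0, 0, 50]]'; python3 jog.py '[[0, 0, 2, 0, 50], [0, 0, 0, 0, 50], [0, 0, 0, 0, 50]]'
```

```text
time_s: 13.63
tool_pos: [605.3, -131.2, 247.7]
eef_rot: [[-0.999, 0.037, -0.001], [0.037, 0.999, 0.0], [0.001, 0.0, -1.0]]
ft_force: [-0.0, 0.2, -1.9]
opening: 57.2
gripper_force: 44.1
time_s: 13.88
tool_pos: [605.5, -131.4, 243.7]
eef_rot: [[-0.999, 0.037, -0.001], [0.037, 0.999, 0.0], [0.001, 0.0, -1.0]]
ft_force: [1.4, 0.0, -3.0]
opening: 57.9
gripper_force: 44.1
time_s: 14.13
tool_pos: [605.7, -131.4, 242.2]
eef_rot: [[-0.999, 0.037, 0.0], [0.037, 0.999, 0.0], [-0.0, 0.0, -1.0]]
ft_force: [0.4, -0.9, -2.3]
opening: 57.4
gripper_force: 44.3
```

```bash
python3 jog.py '[[0, 0, 1, 0, 50], [0, 0, 0, 0, 50]]';python3 jog.py '[[0, 0, 1, 0, 50], [0, 0, 0, 0, 50]]'
```

```text
time_s: 14.3
tool_pos: [605.9, -131.3, 242.1]
eef_rot: [[-0.999, 0.037, 0.001], [0.037, 0.999, -0.0], [-0.001, -0.0, -1.0]]
ft_force: [-1.1, 0.0, 4.4]
opening: 57.5
gripper_force: 44.6
time_s: 14.47
tool_pos: [606.2, -131.3, 242.1]
eef_rot: [[-0.999, 0.037, 0.003], [0.037, 0.999, -0.0], [-0.003, -0.0, -1.0]]
ft_force: [0.2, 1.6, 8.4]
opening: 57.5
gripper_force: 45.2
```

```bash
python3 jog.py '[[0, 0, 0, 0, 85], [0, 0, 0, 0, 85], [0, 0, 0, 0, 85], [0, 0, 0, 0, 85], [0, 0, -8, 0, 85]]';python3 jog.py '[[0, 0, -25, 0, 85], [0, 0, -35, 0, 85], [0, 0, -35, 0, 85], [0, 0, 0, 0, 85], [0, 0, 0, 0, 85]]';python3 d.py 516.5 43.6 300 24.2
```

```text
time_s: 14.88
tool_pos: [604.9, -131.2, 246.6]
eef_rot: [[-0.999, 0.037, -0.004], [0.037, 0.999, 0.001], [0.004, 0.001, -1.0]]
ft_force: [-0.2, 0.3, -0.4]
opening: 85.1
gripper_force: 0.0
time_s: 15.3
tool_pos: [606.3, -131.5, 346.4]
eef_rot: [[-0.999, 0.037, 0.006], [0.037, 0.999, -0.002], [-0.006, -0.002, -1.0]]
ft_force: [-0.4, -0.2, 0.4]
opening: 85.3
gripper_force: 0.0
15.3 d [ 96.49 171.76  45.49] turn -26.331305172199592
```

```bash
python3 jog.py '[[19.3, 34.3, 0, 0, 85], [19.3, 34.3, 0, 0, 85], [19.3, 34.3, 0, 0, 85], [19.3, 34.3, 0, 0, 85], [19.3, 34.3, 0, 0, 85]]';python3 jog.py '[[0, 0, 20, -6.6, 85], [0, 0, 20, -6.6, 85], [0, 0, 20, -6.6, 85], [0, 0, 20, -6.6, 85], [0, 0, 0, 0, 85]]';python3 jog.py '[[0, 0, 0, 0, 85], [0, 0, 0, 0, 85]]';python3 d.py 516.5 43.6 176 24.2
```

```text
time_s: 15.72
tool_pos: [513.9, 44.9, 341.8]
eef_rot: [[-0.999, 0.038, -0.003], [0.038, 0.999, 0.0], [0.003, 0.0, -1.0]]
ft_force: [0.4, 0.5, -0.9]
opening: 85.0
gripper_force: 0.0
time_s: 16.13
tool_pos: [513.1, 43.9, 258.8]
eef_rot: [[-0.911, -0.413, -0.01], [-0.413, 0.911, 0.001], [0.009, 0.005, -1.0]]
ft_force: [-0.4, -0.2, 0.3]
opening: 84.9
gripper_force: 0.0
time_s: 16.3
tool_pos: [515.8, 43.6, 263.4]
eef_rot: [[-0.913, -0.409, -0.0], [-0.409, 0.913, 0.0], [-0.0, 0.0, -1.0]]
ft_force: [0.3, -1.6, 0.2]
opening: 85.3
gripper_force: 0.0
16.3 d [-0.63 -0.25 87.44] turn -0.07883156717223372
```

```bash
python3 jog.py '[[0, 0, 30, 0, 85], [0, 0, 28, 0, 85], [0, 0, 12, 0, 85], [0, 0, 0, 0, 85], [0, 0, 0, 0, 85]]';python3 d.py 516.5 43.6 176 24.2
```

```text
time_s: 16.72
tool_pos: [516.1, 43.5, 193.8]
eef_rot: [[-0.912, -0.41, 0.001], [-0.41, 0.912, 0.0], [-0.001, -0.0, -1.0]]
ft_force: [0.6, -0.6, 0.3]
opening: 85.2
gripper_force: 0.0
16.7167 d [-0.36 -0.06 17.84] turn -0.011519098190824195
```

```bash
python3 jog.py '[[0, 0, 17.5, 0, 85], [0, 0, 0, 0, 85], [0, 0, 0, 0, 50], [0, 0, 0, 0, 50], [0, 0, 0, 0, 50]]' 40;python3 jog.py '[[0, 0, 0, 0, 50], [0, 0, 0, 0, 50], [0, 0, 0, 0, 50]]';python3 jog.py '[[0, 0, -10, 0, 50], [0, 0, -30, 0, 50], [0, 0, -40, 0, 50], [0, 0, -40, 0, 50], [0, 0, -40, 6.5, 50]]';python3 jog.py '[[0, 0, -10, 6.5, 50], [0, 0, 0, 6.5, 50], [0, 0, 0, 6.5, 50], [0, 0, 0, 0, 50], [0, 0, 0, 0, 50]]';python3 d.py 606.5 -131.3 345 -2.1
```

```text
time_s: 17.13
tool_pos: [516.3, 43.6, 177.4]
eef_rot: [[-0.912, -0.411, 0.003], [-0.411, 0.912, -0.0], [-0.003, -0.001, -1.0]]
ft_force: [0.1, -0.4, 0.5]
opening: 57.3
gripper_force: 43.6
time_s: 17.38
tool_pos: [516.3, 43.6, 177.4]
eef_rot: [[-0.912, -0.411, 0.003], [-0.411, 0.912, -0.0], [-0.003, -0.002, -1.0]]
ft_force: [-0.7, 0.2, 5.7]
opening: 57.5
gripper_force: 44.0
time_s: 17.8
tool_pos: [514.8, 43.7, 338.0]
eef_rot: [[-0.953, -0.303, -0.0], [-0.303, 0.953, 0.0], [0.0, 0.0, -1.0]]
ft_force: [0.4, -0.8, -1.9]
opening: 57.3
gripper_force: 43.7
time_s: 18.22
tool_pos: [515.2, 43.7, 346.2]
eef_rot: [[-1.0, 0.027, 0.0], [0.027, 1.0, 0.0], [-0.0, 0.0, -1.0]]
ft_force: [0.9, 0.6, -1.9]
opening: 57.2
gripper_force: 43.7
18.2167 d [ -96.11 -172.43    1.17] turn 0.5279423484266725
```

```bash
python3 jog.py '[[-8, -15, 0, 0.5, 50], [-17, -30, 0, 0, 50], [-19, -34, 0, 0, 50], [-19, -34, 0, 0, 50], [-17, -30, 0, 0, 50]]';python3 jog.py '[[-11, -20, 0, 0, 50], [-5, -9.4, 0, 0, 50], [0, 0, 0, 0, 50], [0, 0, 0, 0, 50], [0, 0, 0, 0, 50]]';python3 d.py 606.5 -131.3 285.4 -2.1
```

```text
time_s: 18.63
tool_pos: [590.7, -104.1, 345.5]
eef_rot: [[-0.999, 0.036, -0.0], [0.036, 0.999, -0.0], [0.0, -0.0, -1.0]]
ft_force: [0.0, 0.6, -1.9]
opening: 57.1
gripper_force: 43.7
time_s: 19.05
tool_pos: [604.1, -130.9, 345.4]
eef_rot: [[-0.999, 0.038, -0.002], [0.038, 0.999, 0.002], [0.002, 0.002, -1.0]]
ft_force: [-0.2, -0.0, -0.8]
opening: 57.2
gripper_force: 43.7
19.05 d [-2.53 -0.41 59.97] turn -0.049172807880672575
```

```bash
python3 jog.py '[[-2, -0.4, 15, 0, 50], [0, 0, 20, 0, 50], [0, 0, 12, 0, 50], [0, 0, 0, 0, 50], [0, 0, 0, 0, 50]]';python3 d.py 606.5 -131.3 285.4 -2.1
```

```text
time_s: 19.47
tool_pos: [606.3, -131.2, 298.5]
eef_rot: [[-0.999, 0.037, -0.002], [0.037, 0.999, 0.001], [0.002, 0.001, -1.0]]
ft_force: [-0.4, -0.4, -1.3]
opening: 57.1
gripper_force: 43.7
19.4667 d [-0.27 -0.08 13.14] turn -0.02507818042867438
```

```bash
python3 jog.py '[[0, 0, 5, 0, 50], [0, 0, 3, 0, 50], [0, 0, 0, 0, 50]]';python3 jog.py '[[0, 0, 2, 0, 50], [0, 0, 2, 0, 50], [0, 0, 0, 0, 50], [0, 0, 0, 0, 50]]'; python3 jog.py '[[0, 0, 1, 0, 50], [0, 0, 0, 0, 50], [0, 0, 0, 0, 50]]'
```

```text
time_s: 19.72
tool_pos: [606.8, -132.4, 290.8]
eef_rot: [[-0.999, 0.039, 0.0], [0.039, 0.999, 0.0], [-0.0, 0.0, -1.0]]
ft_force: [-0.5, 0.4, -0.8]
opening: 57.2
gripper_force: 43.7
time_s: 20.05
tool_pos: [606.9, -132.9, 286.6]
eef_rot: [[-0.999, 0.039, -0.0], [0.039, 0.999, 0.0], [0.0, 0.0, -1.0]]
ft_force: [0.6, -0.0, -1.6]
opening: 57.5
gripper_force: 43.7
time_s: 20.3
tool_pos: [606.9, -132.8, 285.7]
eef_rot: [[-0.999, 0.039, 0.0], [0.039, 0.999, 0.0], [-0.0, 0.0, -1.0]]
ft_force: [0.4, 0.0, -1.7]
opening: 57.3
gripper_force: 43.7
```

Below the rim with no side force; seat it.

```bash
python3 jog.py '[[0, 0, 1, 0, 50], [0, 0, 0, 0, 50]]';python3 jog.py '[[0, 0, 0.7, 0, 50], [0, 0, 0, 0, 50]]'
```

```text
time_s: 20.47
tool_pos: [607.0, -132.8, 285.3]
eef_rot: [[-0.999, 0.039, 0.001], [0.039, 0.999, -0.0], [-0.001, -0.0, -1.0]]
ft_force: [-1.2, 1.5, 2.1]
opening: 57.4
gripper_force: 44.0
time_s: 20.63
tool_pos: [607.2, -132.8, 285.3]
eef_rot: [[-0.999, 0.039, 0.002], [0.039, 0.999, -0.001], [-0.002, -0.0, -1.0]]
ft_force: [-1.3, 0.6, 5.7]
opening: 57.3
gripper_force: 44.5
```

```bash
python3 jog.py '[[0, 0, 0, 0, 85], [0, 0, 0, 0, 85], [0, 0, 0, 0, 85], [0, 0, 0, 0, 85], [0, 0, -8, 0, 85]]';python3 jog.py '[[0, 0, -25, 0, 85], [0, 0, -35, 0, 85], [0, 0, -15, 0, 85], [0, 0, 0, 0, 85], [0, 0, 0, 0, 85]]';python3 jog.py '[[35, 0, 0, 0, 85], [35, 0, 0, 0, 85], [35, 0, 0, 0, 85], [16, 0, 0, 0, 85], [0, 0, 0, 0, 85]]';python3 jog.py '[[0, 0, 0, 0, 85], [0, 0, 0, 0, 85]]';python3 d.py 485.5 -127.8 197 -2
python3 -c "
from h import *
a=shot('wrist','w9.png');b=shot('scene','s9.png')[170:320,280:480]
cv2.imwrite('pics/m7.png',np.hstack([cv2.resize(a[180:480,120:520],(400,300)),cv2.resize(b,(400,300),interpolation=2)])[:,:,::-1])"
```

```text
time_s: 21.05
tool_pos: [606.3, -132.6, 290.4]
eef_rot: [[-0.999, 0.039, -0.004], [0.039, 0.999, 0.001], [0.004, 0.001, -1.0]]
ft_force: [-1.4, 0.3, -0.0]
opening: 85.0
gripper_force: 0.0
time_s: 21.47
tool_pos: [607.0, -132.8, 368.4]
eef_rot: [[-0.999, 0.039, 0.003], [0.039, 0.999, -0.001], [-0.003, -0.001, -1.0]]
ft_force: [0.6, 1.4, -0.8]
opening: 84.8
gripper_force: 0.0
time_s: 21.88
tool_pos: [481.8, -127.1, 365.4]
eef_rot: [[-0.999, 0.04, -0.007], [0.04, 0.999, 0.002], [0.007, 0.002, -1.0]]
ft_force: [0.1, 1.1, 0.1]
opening: 84.9
gripper_force: 0.0
time_s: 22.05
tool_pos: [486.6, -128.3, 366.5]
eef_rot: [[-0.999, 0.039, 0.0], [0.039, 0.999, 0.0], [-0.0, 0.0, -1.0]]
ft_force: [0.2, -0.0, 0.6]
opening: 84.8
gripper_force: 0.0
22.05 d [  1.21   0.38 169.49] turn -0.24747295683000825
```

View pics/m7.png

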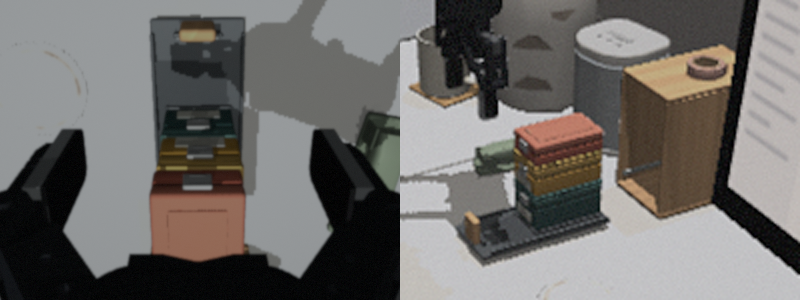

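The column stands square in both views, with the red, yellow and green latches in line. The tab top is at about (317,217) in the full wrist image. Next I go down to the tab.

```bash
python3 -c "
from h import *
p=np.load('pics/w9.png.npz')['P'];print(onz(p,(317,217),49))"
python3 jog.py '[[1.2, 0.4, 35, 0, 85], [0, 0, 35, 0, 85], [0, 0, 35, 0, 85], [0, 0, 30, 0, 85], [0, 0, 0, 0, 85]]';python3 jog.py '[[0, 0, 0, 0, 85], [0, 0, 0, 0, 85]]';python3 d.py 485.5 -127.8 197 -2
```

```text
[ 487.78 -127.88]
time_s: 22.57
tool_pos: [483.3, -126.7, 226.5]
eef_rot: [[-0.999, 0.039, -0.011], [0.039, 0.999, 0.005], [0.011, 0.004, -1.0]]
ft_force: [-1.6, 0.2, -0.8]
opening: 84.7
gripper_force: 0.0
time_s: 22.73
tool_pos: [486.2, -128.0, 233.0]
eef_rot: [[-0.999, 0.039, 0.002], [0.039, 0.999, -0.001], [-0.002, -0.001, -1.0]]
ft_force: [1.1, -0.0, -1.1]
opening: 84.7
gripper_force: 0.0
22.7333 d [ 0.8   0.21 35.99] turn -0.21749174334946053
```

```bash
python3 jog.py '[[0, 0, 20, 0, 85], [0, 0, 16, 0, 85], [0, 0, 0, 0, 85], [0, 0, 0, 0, 85], [0, 0, 0, 0, 20]]' 40;python3 jog.py '[[0, 0, 0, 0, 20], [0, 0, 0, 0, 20], [0, 0, 0, 0, 20], [0, 0, 0, 0, 20], [0, 0, 0, 0, 20]]'
```

```text
time_s: 23.15
tool_pos: [485.9, -128.0, 197.8]
eef_rot: [[-0.999, 0.039, 0.004], [0.039, 0.999, -0.001], [-0.004, -0.001, -1.0]]
ft_force: [0.1, -0.3, -0.3]
opening: 75.0
gripper_force: 0.0
time_s: 23.57
tool_pos: [485.2, -128.2, 196.9]
eef_rot: [[-0.999, 0.038, 0.002], [0.038, 0.999, -0.002], [-0.002, -0.002, -1.0]]
ft_force: [-0.9, -2.7, 6.0]
opening: 27.6
gripper_force: 39.9
```

```bash
python3 jog.py '[[-1, 0, 0, 0, 20], [-2, 0, 0, 0, 20], [-4, 0.1, 0, 0, 20], [-6, 0.1, 0, 0, 20], [-7, 0.1, 0, 0, 20]]';python3 jog.py '[[-8, 0, 0, 0, 20], [-8, 0.1, 0, 0, 20], [-8, 0, 0, 0, 20], [-8, 0.1, 0, 0, 20], [-8, 0, 0, 0, 20]]';python3 jog.py '[[-8, 0, 0, 0, 20], [-8, 0.1, 0, 0, 20], [-8, 0, 0, 0, 20], [-8, 0.1, 0, 0, 20], [-8, 0, 0, 0, 20]]';python3 jog.py '[[-8, 0, 0, 0, 20], [-8, 0.1, 0, 0, 20], [-8, 0, 0, 0, 20], [-8, 0.1, 0, 0, 20], [-8, 0, 0, 0, 20]]'
```

```text
time_s: 23.98
tool_pos: [504.9, -128.8, 196.9]
eef_rot: [[-0.999, 0.038, 0.0], [0.038, 0.999, -0.002], [-0.0, -0.002, -1.0]]
ft_force: [-2.5, -3.0, 6.7]
opening: 27.1
gripper_force: 40.0
time_s: 24.4
tool_pos: [545.1, -130.1, 196.9]
eef_rot: [[-0.999, 0.038, 0.0], [0.038, 0.999, -0.002], [-0.0, -0.002, -1.0]]
ft_force: [-2.0, -2.7, 6.6]
opening: 27.0
gripper_force: 40.0
time_s: 24.82
tool_pos: [585.0, -131.3, 196.9]
eef_rot: [[-0.999, 0.038, 0.0], [0.038, 0.999, -0.001], [-0.0, -0.001, -1.0]]
ft_force: [-2.5, -1.9, 7.2]
opening: 27.2
gripper_force: 40.0
time_s: 25.23
tool_pos: [624.9, -132.6, 196.9]
eef_rot: [[-0.999, 0.039, -0.0], [0.039, 0.999, -0.001], [0.0, -0.001, -1.0]]
ft_force: [-2.0, -1.3, 6.2]
opening: 26.7
gripper_force: 39.9
```

```bash
python3 jog.py '[[-8, 0, 0, 0, 20], [-8, 0.1, 0, 0, 20], [-7, 0, 0, 0, 20], [-6, 0.1, 0, 0, 20], [-4, 0, 0, 0, 20]]';python3 jog.py '[[-3, 0, 0, 0, 20], [-2, 0, 0, 0, 20], [-1.5, 0, 0, 0, 20], [-1, 0, 0, 0, 20], [0, 0, 0, 0, 20]]';python3 jog.py '[[-1, 0, 0, 0, 20], [-1, 0, 0, 0, 20], [-1, 0, 0, 0, 20], [0, 0, 0, 0, 20]]'
```

```text
time_s: 25.65
tool_pos: [658.3, -133.6, 196.9]
eef_rot: [[-0.999, 0.039, 0.001], [0.039, 0.999, -0.001], [-0.001, -0.001, -1.0]]
ft_force: [-0.9, -1.2, 5.9]
opening: 27.3
gripper_force: 39.8
time_s: 26.07
tool_pos: [664.2, -133.8, 196.9]
eef_rot: [[-0.999, 0.038, -0.003], [0.038, 0.999, -0.0], [0.003, -0.001, -1.0]]
ft_force: [-4.9, -1.3, 8.4]
opening: 27.2
gripper_force: 40.2
time_s: 26.4
tool_pos: [665.2, -133.8, 196.9]
eef_rot: [[-0.999, 0.038, -0.009], [0.038, 0.999, 0.0], [0.009, -0.0, -1.0]]
ft_force: [-11.4, -1.5, 11.2]
opening: 27.2
gripper_force: 40.7
```

```bash
python3 jog.py '[[2, 0, 0, 0, 20], [0, 0, 0, 0, 85], [0, 0, 0, 0, 85], [0, 0, 0, 0, 85], [0, 0, 0, 0, 85]]';python3 jog.py '[[0, 0, -12, 0, 85], [0, 0, -30, 0, 85], [0, 0, -38, 0, 85], [0, 0, -38, 0, 85], [0, 0, -38, 0, 85]]';python3 jog.py '[[30, 0, -30, 0, 85], [35, 0, 0, 0, 85], [30, 0, 0, 0, 85], [0, 0, 0, 0, 85], [0, 0, 0, 0, 85]]'
python3 -c "
from h import *
a=shot('wrist','w10.png');b=shot('scene','s10.png')[150:300,240:440]
p=np.load('pics/w10.png.npz')['P'];c=proj(p,(700,-134,49)).astype(int);print(c)
x,y=max(c[0]-80,0),max(c[1]-60,0);print(x,y)
cv2.imwrite('pics/m8.png',cv2.convertScaleAbs(np.hstack([cv2.resize(a[y:y+120,x:x+160],(400,300)),cv2.resize(b,(400,300),interpolation=2)])[:,:,::-1],alpha=1.4))
d=np.abs(b.astype(int)-cv2.imread('pics/scene0.png')[150:300,240:440,::-1]).sum(2)>90
s=cv2.imread('pics/side0.png')[:,:,::-1].astype(int);t=shot('side','d10.png')
print(d.sum())
for n,(x0,x1,y0,y1) in dict(mug=(215,285,310,395),stap=(245,315,262,298),notes=(370,415,210,235)).items(): print(n,(np.abs(t.astype(int)-s).sum(2)>90)[y0:y1,x0:x1].sum())"
```

```text
time_s: 26.82
tool_pos: [666.4, -133.5, 195.6]
eef_rot: [[-0.999, 0.039, -0.0], [0.039, 0.999, 0.0], [0.0, 0.0, -1.0]]
ft_force: [-0.1, -0.4, 0.1]
opening: 74.4
gripper_force: 0.0
time_s: 27.23
tool_pos: [666.1, -133.4, 354.3]
eef_rot: [[-0.999, 0.039, 0.0], [0.039, 0.999, 0.0], [-0.0, 0.0, -1.0]]
ft_force: [1.1, -0.9, -0.1]
opening: 85.3
gripper_force: 0.0
time_s: 27.65
tool_pos: [570.4, -129.6, 382.9]
eef_rot: [[-0.999, 0.039, 0.001], [0.039, 0.999, -0.0], [-0.001, -0.0, -1.0]]
ft_force: [-0.2, -0.8, 0.4]
opening: 84.9
gripper_force: 0.0
[317 348]
237 288
4892
mug 0
stap 772
notes 0
```

View pics/m8.png

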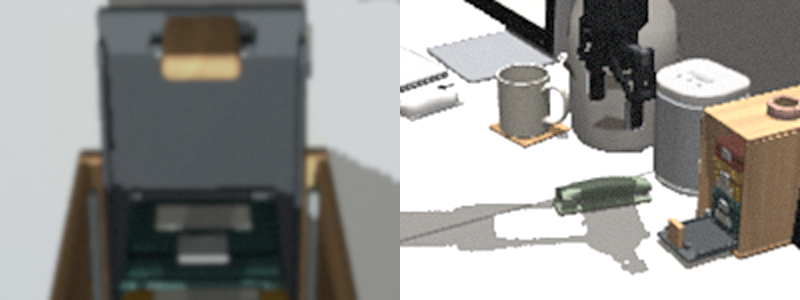

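The column is inside the housing and the stapler and mug are where they were. I'll check the tab position, then hand in.

```bash
python3 -c "
from h import *
A=[np.load(f'pics/{k}.png.npz')['P'] for k in('w4','w10')]
c=lambda pts,o,s:[np.array(o)+np.array(q)/s for q in pts]
for p in c([(117,114),(238,120),(117,152),(236,156)],(225,262),4):print(onz(A[0],p,49))
for p in c([(163,54),(240,55),(163,78),(240,78)],(237,288),2.5):print(onz(A[1],p,49))
"
```

```text
[ 660.05 -146.02]
[ 661.69 -118.36]
[ 669.75 -146.57]
[ 670.9  -119.11]
[ 659.58 -145.88]
[ 661.05 -119.09]
[ 669.04 -146.38]
[ 670.13 -119.35]
```

Tab is back at its home position to within 0.7 mm (pixel error).

```bash
python3 -c "
from plant import bot, cams, readout, job
print(job.close_job())"
```

```text
the job is handed in; nothing more can be done
None
```

The job is handed in at about 28 s: the green, yellow and red cases are stacked and seated, and the tray is home with the pull tab within 1 mm of its starting position. The mug, stapler and sticky notes were left untouched.

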